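# Make up two perfume gift sets from mixed stock

### The arm

A 6-joint arm with a two-finger parallel gripper is mounted at the origin on the work surface. World frame = base frame: x ahead of the robot, y to its left, z up, the work surface at z = 0. Lengths are in mm, angles in rad, forces in N, time in s.
With the tool pointing down it reaches from about 300 to 750 mm from the base axis. Payload 8.5 kg.
Tool frame: the origin (TCP) lies on the mounting face of the last link; the fingertips stand 173 mm ahead of it and the grasp point (between the pads) lies 155 mm ahead of it; z points along the fingers, y is the line along which they close (so a half turn about z gives the same grasp; the last joint's range is limited). The gripper opens to 85 mm and grips with 20 to 120 N. Pads are 22 mm wide; open, the fingers measure 114 mm over their backs; the gripper's body (76 mm by 85 mm) begins 54 mm behind the grasp point. The pads swing forward as they close: fully open they stand 13 mm farther back than shut.
Start: joints at [-1.51, 0.381, 1.297, -0, 1.464, -0.215], TCP at [149.769, -529.198, 404.722] pointing down, gripper open.
Joint ranges: [-3.11, 3.11], [-0.89, 2.33], [0.22, 2.48], [-1.42, 4.56], [0.17, 2.85], [-2.88, 2.88]. Speed limits (rad/s): [2.39, 2.39, 3.14, 3.14, 3.14, 3.14].

### API

Orientations are given as a unit quaternion [w, x, y, z].
In Python, from cell import readout, vision, arm gives the robot as it stands.
- The arm moves only by the shell command python3 -m creep 'ROWS' [OPENING]. ROWS is a JSON object of lists of equal length, an entry for each row: "delta_pos": the shift along the world's x, y, z in units of 0.02 m (1.0 is 0.02 m), a list of three; "spin": the turn about the world's z in units of 0.08 rad (1.0 is 0.08 rad). A call has exactly 10 rows; each row shifts and turns the commanded pose from where the row before left it; what a row does not reach is not made up. A row lasts 1/12 s, in which the tool goes at most 41.7 mm and 7.16 degrees, less where a joint would pass 70% of its speed; a pose out of reach is approached as far as the arm can. A call with a number of a shift or a turn outside -1 to 1 is refused whole. A call with a gripper value outside its range is refused whole. OPENING is the opening, from 0 (shut) to 1 (fully open), set as the call begins (- or left out, the last holds). The fingers move at their own pace and stop on an object; the grip force is fixed at half the most. Time passes only in rows, so rows that do not move let the fingers close, or fill a call up. It gives the time, the measured TCP pose, the force, the opening and the grip force at its end, in the units of the state.
- readout.get_obs(): the state, without advancing time (a new reading comes with each control period).
- vision.get_image(name): name is "side" or "top" or "wrist"; returns the picture (480x640x3 uint8, red, green, blue); there is no depth.
- vision.camera_info(name): a dict with "K" (3x3 intrinsics, pixels), "k1" (the pictures are not rectified: a ray, as slopes to the right and down, at radius r is drawn at 1 + k1 r^2 times it, then the intrinsics apply), "T" (4x4, takes a point from camera to world coordinates). Camera axes: x right, y down, z forward; pixel columns grow to the right and rows downward; lengths in mm; the calibration is good to about 2 mm. A picture is of the moment at which its call begins: read the wrist's pose just before it. camera_info takes no time and is no camera call; for the wrist camera it gives the pose at the moment of the call.
- arm.job_done(): hands the job in; it is judged then, once.
The state is a dict: "clock": time; "joint_positions": joint angles; "joint_velocities": joint speeds; "effort": joint torques, N m; "eef_pos": TCP position; "orientation": TCP orientation; "force": force on the tool from outside, world axes, zero at the start; "wrist_torque": the same for the moment, N m; "opening": opening from 0.0 (shut) to 1.0 (fully open); "gripper_force": force on a finger pad.
Only numpy, scipy, OpenCV 4.12 (cv2) and the standard library are available. Lean on these libraries where they do the work, as an engineer would, in place of code of your own. Each camera call takes 0.05 s, during which the arm holds its last target. There are 200 camera calls.

### The job

Make up the two gift sets: the tall gold flask, the short gold flask and the aluminium jar go into the long tray with three compartments, the corked bottle and the rectangular flacon into the short tray with two. Stand each upright on the floor of a compartment of its own, setting it down gently: do not drop anything or knock anything over. Leave the steel cup, the carton and the balance weight where they are.

Things in the scene. Friction and masses are not known exactly. Their poses are not given: they have to be found in the camera images.
- tall_flask: Tall slim gold-coloured metal scent flask, 95 mm high: round body 32 mm in diameter up to 64 mm, then shoulder, thin neck and a 20 mm gold cap. About 110 g. Loose. Origin at the centre of its underside, z up. Stands upright in the row of stock on the bench, anywhere in the row.
- short_flask: Short stout gold-coloured metal scent flask, 70 mm high: round body 38 mm in diameter up to 52 mm, then a small 22 mm gold cap. About 100 g. Loose. Origin at the centre of its underside, z up. Stands upright in the row of stock on the bench, anywhere in the row.
- jar: Plain aluminium cream jar with a flat lid, a cylinder 48 mm in diameter (the body under the lid 47 mm) and 52 mm high. About 120 g. Loose. Origin at the centre of its underside, z up. Stands upright in the row of stock on the bench, anywhere in the row.
- corked_bottle: Round amber glass bottle closed by a cork, 88 mm high: body 40 mm in diameter up to 55 mm, then shoulder, neck with a 26 mm lip, and cork. About 130 g. Loose. Origin at the centre of its underside, z up. Stands upright in the row of stock on the bench, anywhere in the row.
- flacon: Rectangular amber glass perfume flacon, body 32 mm (its x) by 40 mm (its y) and 58 mm high, with a round black cap 23 mm in diameter up to 84 mm. About 140 g. Loose. Origin at the centre of its underside, z up. Stands upright in the row of stock on the bench, anywhere in the row. Its x axis is at most 23 degrees from world x.
- beaker: Open steel cup, 56 mm across the rim, 60 mm high, 160 g. Not part of any kit: stays where it is. Loose, upright among the stock. Origin at the centre of its underside.
- carton: Closed cardboard carton, 40 mm (its x) by 56 mm (its y) by 36 mm high, 180 g. Not part of any kit: stays where it is. Loose among the stock. Origin at the centre of its underside.
- weight: Dark steel balance weight, 34 mm in diameter with a small knob on top, 43 mm high, 200 g. Not part of any kit: stays where it is. Loose among the stock. Origin at the centre of its underside.
- long_tray: Open cardboard kit tray fixed to the bench, empty; 200 x 70 mm outside, wall tops 20 mm above the bench, floor and walls 5 mm thick. Three compartments 60 x 60 mm inside, in a row along its y (long) axis, centres at y = -65, 0 and +65 mm, x = 0. Origin at the centre of its underside, z up. The trays may swap places and are turned up to 17 degrees.
- short_tray: Open cardboard kit tray fixed to the bench, empty; 135 x 70 mm outside, wall tops 20 mm above the bench, floor and walls 5 mm thick. Two compartments 60 x 60 mm inside, in a row along its y (long) axis, centres at y = -32.5 and +32.5 mm, x = 0. Origin at the centre of its underside, z up. The trays may swap places and are turned up to 17 degrees.

How it is judged:
By the outcome, as a careful person would: the job done as asked, in the order asked, and still so for the second after the job is handed in, with the robot touching nothing.
It also fails if it takes over 120 s, if anything falls off the work surface, if the arm or the gripper's body presses on something with over 40 N, if the wrist force passes 120 N, or if a joint passes its speed limit or range.

## Working session

There is one attempt and no reset: what is moved stays moved. The work goes in short steps, Python scripts to look and compute and a shell command to move; the robot and the scene stay as the last step left them, time stands still between calls to the robot, and variables do not carry over. Pictures are saved under pics/ and viewed, at most 14 in all, crops included, and the job is handed in when it is done.

```bash
ls; mkdir -p pics
python3 - <<'E'
from cell import readout, vision, arm
import cv2
o=readout.get_obs(); print(o)
for n in ("top","side"):
    im=vision.get_image(n); cv2.imwrite(f"pics/{n}0.png",im[:,:,::-1]); i=vision.camera_info(n); print(n,i)
print(vision.camera_info("wrist"))
E
```

```text
pics
{'clock': 0.0, 'joint_positions': array([-1.51027480e+00,  3.81151175e-01,  1.29826560e+00, -1.17501279e-05,
        1.46359851e+00, -2.15276541e-01]), 'joint_velocities': array([ 0.00059817,  0.00032435,  0.00222689,  0.00017387, -0.00022275,
        0.001364  ]), 'effort': array([ 1.15953011e-03, -4.48458588e+01, -2.31277120e+01, -1.35873570e-04,
        4.77587091e-03,  4.26280707e-06]), 'eef_pos': array([ 149.77878353, -529.15197305,  404.13404298]), 'orientation': array([-7.09637786e-04,  9.90506648e-01,  1.37462992e-01,  4.91614309e-05]), 'force': array([0.30814696, 0.08517578, 0.32290568]), 'wrist_torque': array([ 0.01256669, -0.00830178,  0.02127009]), 'gripper_force': 0.0, 'opening': 0.9993386413834072}
top {'K': array([[473.29188858,   0.        , 325.14901408],
       [  0.        , 473.29188858, 246.12013084],
       [  0.        ,   0.        ,   1.        ]]), 'k1': -0.10691520497520243, 'T': array([[ 2.14380374e-02, -9.85839785e-01,  1.66313947e-01,
         3.67657226e+02],
       [-9.99757709e-01, -2.03082124e-02,  8.49116661e-03,
         5.64904263e+00],
     
[... 544 characters left out ...]
 1.81761004e-02, -6.53064742e-01, -7.57083927e-01,
         8.00070492e+02],
       [ 0.00000000e+00,  0.00000000e+00,  0.00000000e+00,
         1.00000000e+00]])}
{'K': array([[346.83462713,   0.        , 317.62117766],
       [  0.        , 346.83462713, 239.94634815],
       [  0.        ,   0.        ,   1.        ]]), 'k1': -0.032942452773011006, 'T': array([[ 2.72130470e-01, -9.28310898e-01, -2.53345384e-01,
         2.13844273e+02],
       [-9.62260164e-01, -2.62698898e-01, -7.10258096e-02,
        -5.11335831e+02],
       [-6.19520096e-04,  2.63112458e-01, -9.64764972e-01,
         3.74427186e+02],
       [ 0.00000000e+00,  0.00000000e+00,  0.00000000e+00,
         1.00000000e+00]])}
```

View pics/top0.png

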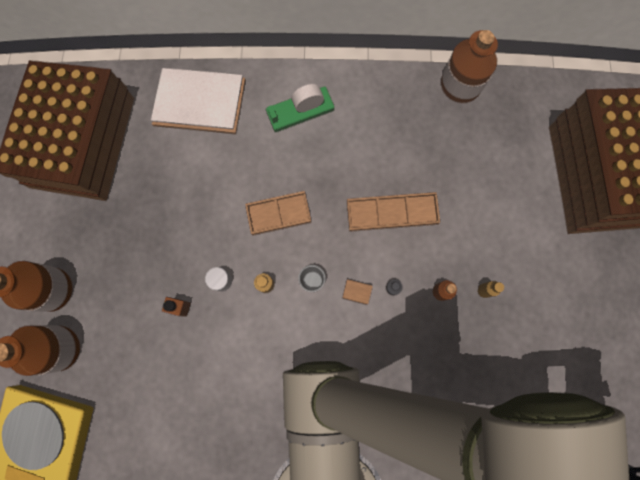

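View pics/side0.png

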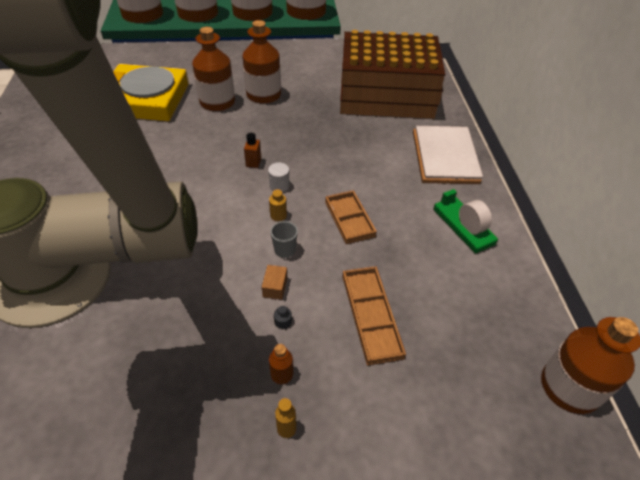

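The top view shows the row, left to right: flacon (174,306), jar (217,279), short flask (264,283), beaker (312,277), carton (357,291), weight (394,287), corked bottle (446,290) and tall flask (492,288). The short tray is at (279,213) and the long tray at (393,211). The side view agrees. Next I'll enlarge the top view for precise pixels.

Run:
```python
import cv2
im=cv2.imread("pics/top0.png")
c=cv2.resize(im[185:320,155:345],None,fx=4.2,fy=4.2,interpolation=cv2.INTER_CUBIC); cv2.imwrite("pics/c1.png",c)
c=cv2.resize(im[185:320,335:525],None,fx=4.2,fy=4.2,interpolation=cv2.INTER_CUBIC); cv2.imwrite("pics/c2.png",c)
```

```text
(no output)
```

View pics/c1.png

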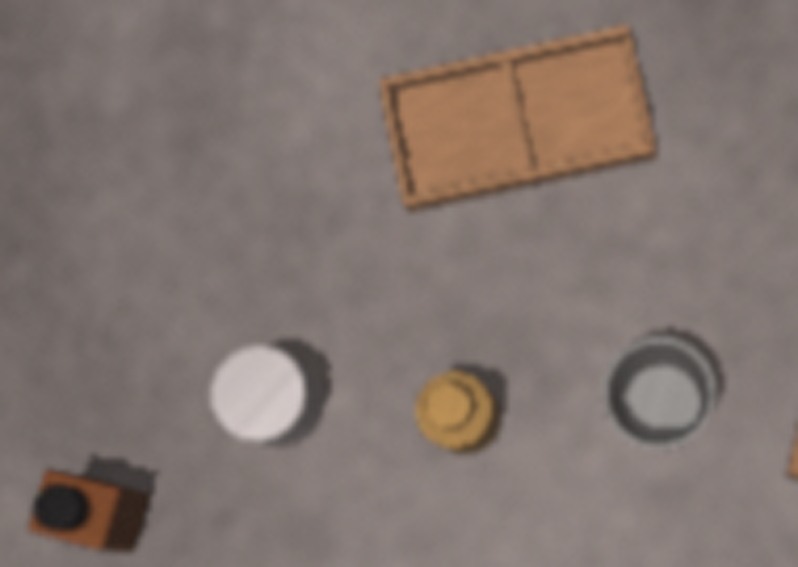

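View pics/c2.png

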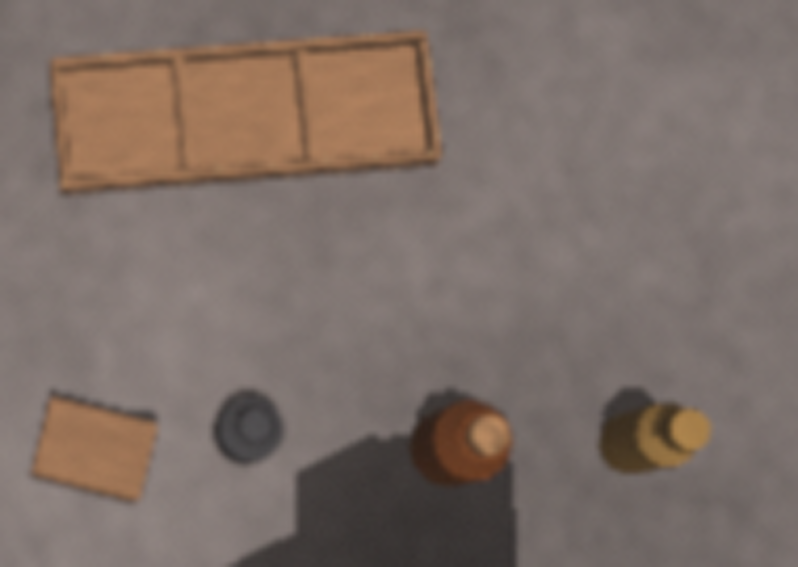

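```bash
cat > h.py <<'E'
import numpy as np, cv2
from cell import vision
def world(uv,z,i):
    K,T,k=np.array(i["K"]),np.array(i["T"]),i["k1"]
    n=cv2.undistortPoints(np.array(uv,float).reshape(-1,1,2),K,np.array([k,0,0,0.]))[:,0]
    d=np.c_[n,np.ones(len(n))]@T[:3,:3].T; s=(z-T[2,3])/d[:,2]
    return (T[:3,3]+d*s[:,None])[:,:2]
E
python3 - <<'E'
from h import *
i=vision.camera_info("top")
def m(n,p,z,x0):
    p=np.array(p,float); w=world((p+.5)/4.2-.5+[x0,185],z,i); c=w.mean(0)
    print(n,c.round(1)); 
    if len(p)==4:
        e=np.diff(np.r_[w,w[:1]],axis=0); print("  edges",np.linalg.norm(e,axis=1).round(1),np.degrees(np.arctan2(e[:,1],e[:,0])).round(1))
m("short_tray",[(383,78),(630,27),(656,153),(408,209)],20,155)
m("jar",[(258,392)],52,155); m("short_flask cap",[(446,405)],70,155);m("short body",[(456,410)],52,155)
m("beaker",[(661,390)],60,155); m("flacon cap",[(60,506)],84,155)
m("flacon body",[(45,469),(120,484),(103,548),(28,531)],58,155)
m("long",[(50,60),(427,33),(440,160),(62,190)],20,335)
m("carton",[(50,393),(157,417),(138,501),(32,475)],36,335)
m("weight",[(256,424)],43,335); m("corked",[(490,434)],88,335); m("tall",[(690,430)],95,335)
E
```

```text
short_tray [610.4 118.6]
  edges [132.2  69.2 131.6  71.6] [ -76.9 -167.1  104.1   13.4]
jar [460.2 239.5]
short_flask cap [454.4 143. ]
short body [453.7 140.5]
beaker [465.   39.5]
flacon cap [400.1 324.9]
flacon body [400.2 326.7]
  edges [38.8 32.1 38.9 31.3] [-99.3 168.3  79.5 -11.9]
long [ 618.8 -132.8]
  edges [199.6  68.6 197.9  69.6] [ -84.4 -175.5   95.9    5.9]
carton [441.2 -54.6]
  edges [54.7 42.9 54.1 41.9] [-101.6  167.7   77.4  -11.5]
weight [ 453.3 -134.4]
corked [ 446.5 -239.8]
tall [ 449.3 -334.7]
```

Sizes and headings match the spec to within about 2 mm. First move: above the tall flask, fingers turned to close along the long tray's x axis (closing axis about 5 degrees from world x).

```bash
python3 -m creep '{"delta_pos":[[0.75,0.48,-0.25],[0.75,0.48,-0.25],[0.75,0.48,-0.25],[0.75,0.48,-0.25],[0.75,0.48,-0.25],[0.75,0.48,-0.25],[0.75,0.48,-0.25],[0.75,0.48,-0.25],[0.75,0.48,-0.25],[0.75,0.48,-0.25]],"spin":[0.87,0.87,0.87,0.87,0.87,0.87,0.87,0.87,0.87,0.87]}' 1
python3 -m creep '{"delta_pos":[[0.75,0.49,-0.25],[0.75,0.49,-0.25],[0.75,0.49,-0.25],[0.75,0.49,-0.25],[0.75,0.49,-0.25],[0.75,0.49,-0.25],[0.75,0.49,-0.25],[0.75,0.49,-0.25],[0.75,0.49,-0.25],[0.75,0.49,-0.25]],"spin":[0.87,0.87,0.87,0.87,0.87,0.87,0.87,0.87,0.87,0.8]}'
python3 - <<'E'
from h import *
from cell import readout
i=vision.camera_info("wrist"); im=vision.get_image("wrist"); cv2.imwrite("pics/w1.png",im[:,:,::-1])
import pickle; pickle.dump(i,open("w1.pkl","wb")); o=readout.get_obs(); print(o["eef_pos"],o["orientation"],o["force"])
E
```

```text
clock: 0.93
eef_pos: [300.4, -432.6, 354.2]
orientation: [-0.0, 0.883, 0.469, 0.0]
force: [-0.2, 1.0, -0.4]
opening: 0.998
gripper_force: 0.0
clock: 1.77
eef_pos: [450.4, -334.6, 304.1]
orientation: [-0.0, 0.673, 0.74, 0.0]
force: [-0.1, -0.1, 0.1]
opening: 1.0
gripper_force: 0.0
[ 452.14439301 -332.96433867  303.19822837] [-9.67049906e-04  6.70785336e-01  7.41650616e-01  6.79499175e-04] [ 0.88703244  2.87067223 -0.59389322]
```

View pics/w1.png

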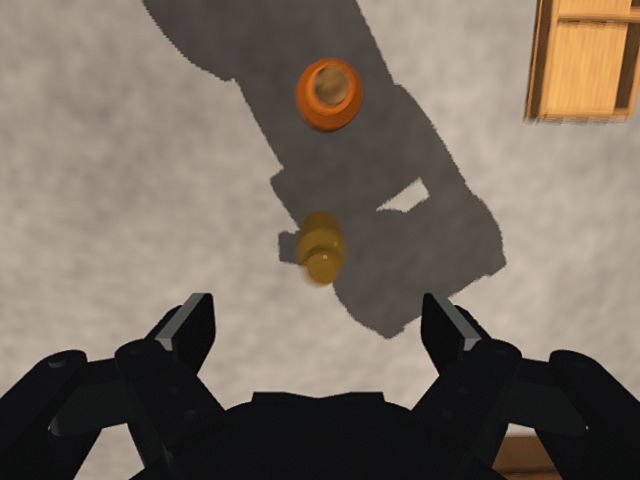

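The wrist view shows the tall flask's cap at (322,267), its body ring at (321,245), and the cork at (331,86), centred between the fingers.

Run:
```python
from h import *
import pickle
from cell import readout
i=pickle.load(open("w1.pkl","rb"))
print("tall",world([(322,267)],95,i),world([(321,247)],64,i),"cork",world([(331,86)],88,i),world([(328,95)],55,i))
print(readout.get_obs()["eef_pos"])
```

```text
tall [[ 452.47080671 -332.4330943 ]] [[ 452.00681966 -330.20250076]] cork [[ 447.92621595 -239.20679462]] [[ 447.38506457 -239.15223206]]
[ 452.14439301 -332.96433867  303.19822837]
```

Both cameras agree within 3 mm. Descending and gripping the tall flask.

```bash
python3 -m creep '{"delta_pos":[[0.05,0.05,-0.4],[0,0,-0.7],[0,0,-0.8],[0,0,-0.8],[0,0,-0.8],[0,0,-0.7],[0,0,-0.5],[0,0,-0.3],[0,0,-0.2],[0,0,0]],"spin":[0,0,0,0,0,0,0,0,0,0]}'
python3 -m creep '{"delta_pos":[[0,0,0],[0,0,0],[0,0,0],[0,0,0],[0,0,0],[0,0,0],[0,0,0],[0,0,0],[0,0,0],[0,0,0]],"spin":[0,0,0,0,0,0,0,0,0,0]}' 0
```

```text
clock: 2.65
eef_pos: [450.6, -334.4, 200.3]
orientation: [-0.0, 0.674, 0.738, 0.0]
force: [-0.8, 0.3, 0.3]
opening: 0.997
gripper_force: 0.0
clock: 3.48
eef_pos: [450.8, -334.2, 201.3]
orientation: [0.0, 0.674, 0.739, -0.0]
force: [-0.9, 1.3, 5.2]
opening: 0.362
gripper_force: 59.3
```

```bash
python3 -m creep '{"delta_pos":[[0,0,0.4],[0,0,0.9],[0,0,1],[0,0,0.9],[0.58,0.456,0],[0.58,0.456,0],[0.58,0.456,0],[0.58,0.456,0],[0.58,0.456,0],[0.58,0.456,0]],"spin":[0,0,0,0,0,0,0,0,0,0]}'
python3 -m creep '{"delta_pos":[[0.7,0.55,0],[0.7,0.55,0],[0.7,0.55,0],[0.7,0.55,0],[0.7,0.55,0],[0.6,0.47,0],[0.5,0.4,0],[0.4,0.31,0],[0.22,0.17,0],[0,0,0]],"spin":[0,0,0,0,0,0,0,0,0,0]}'
python3 -m creep '{"delta_pos":[[0,0,-0.2],[0,0,-0.4],[0,0,-0.5],[0,0,-0.5],[0,0,-0.5],[0,0,-0.4],[0,0,-0.2],[0,0,-0.1],[0,0,0],[0,0,0]],"spin":[0,0,0,0,0,0,0,0,0,0]}'
python3 - <<'E'
from h import *
for n in ("top","side"): cv2.imwrite(f"pics/{n}1.png",vision.get_image(n)[:,:,::-1])
c=cv2.imread("pics/side1.png")[190:440,210:510]; cv2.imwrite("pics/s1.png",cv2.resize(c,None,fx=2.4,fy=2.4,interpolation=cv2.INTER_CUBIC))
E
```

```text
clock: 4.32
eef_pos: [520.9, -278.9, 265.0]
orientation: [-0.0, 0.674, 0.739, 0.0]
force: [-0.0, -0.5, -0.9]
opening: 0.359
gripper_force: 59.4
clock: 5.15
eef_pos: [625.3, -196.9, 264.7]
orientation: [-0.0, 0.674, 0.739, 0.0]
force: [0.2, 0.3, -0.8]
opening: 0.36
gripper_force: 59.4
clock: 5.98
eef_pos: [624.9, -197.5, 209.0]
orientation: [0.0, 0.674, 0.739, 0.0]
force: [0.4, -0.2, 0.1]
opening: 0.358
gripper_force: 59.4
```

View pics/s1.png

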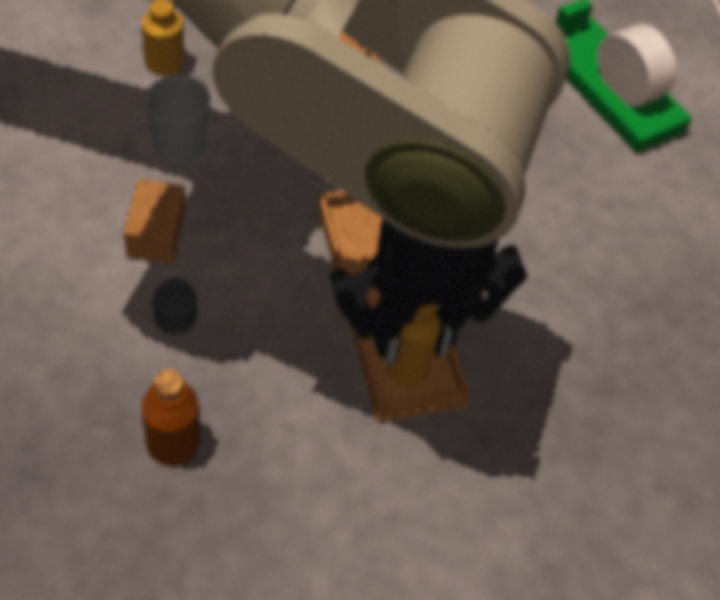

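The flask hangs upright inside the end compartment, base near crop pixel (408,380). Lowering the last 3 mm slowly.

```bash
python3 -m creep '{"delta_pos":[[0,0,-0.03],[0,0,-0.03],[0,0,-0.03],[0,0,-0.02],[0,0,-0.02],[0,0,-0.02],[0,0,0],[0,0,0],[0,0,0],[0,0,0]],"spin":[0,0,0,0,0,0,0,0,0,0]}'
```

```text
clock: 6.92
eef_pos: [624.7, -197.5, 206.3]
orientation: [0.0, 0.674, 0.739, 0.0]
force: [-2.3, 1.0, 6.8]
opening: 0.358
gripper_force: 60.0
```

Contact at about 7 N. Release, rise, and travel to the short flask.

```bash
python3 -m creep '{"delta_pos":[[0,0,0],[0,0,0],[0,0,0],[0,0,0],[0,0,0],[0,0,0],[0,0,0],[0,0,0],[0,0,0],[0,0,0]],"spin":[0,0,0,0,0,0,0,0,0,0]}' 1
python3 -m creep '{"delta_pos":[[0,0,0.2],[0,0,0.4],[0,0,0.6],[0,0,0.7],[0,0,0.8],[0,0,0.8],[0,0,0.7],[0,0,0.5],[0,0,0.3],[0,0,0]],"spin":[0,0,0,0,0,0,0,0,0,0]}'
python3 -m creep '{"delta_pos":[[-0.4,0.8,0],[-0.45,0.88,0],[-0.45,0.88,0],[-0.45,0.88,0],[-0.45,0.88,0],[-0.45,0.88,0],[-0.45,0.88,0],[-0.45,0.88,0],[-0.45,0.88,0],[-0.45,0.88,0]],"spin":[0,0,0,0,0,0,0,0,0,0]}'
python3 -m creep '{"delta_pos":[[-0.45,0.88,0],[-0.45,0.88,0],[-0.45,0.88,0],[-0.45,0.88,0],[-0.45,0.88,0],[-0.45,0.88,0],[-0.45,0.88,0],[-0.45,0.88,0],[-0.3,0.73,0],[-0.16,0.51,0]],"spin":[0,0,0,0,0,0,0,0,0,0]}'
python3 - <<'E'
from h import *
for n in ("top","wrist"): cv2.imwrite(f"pics/{n}2.png",vision.get_image(n)[:,:,::-1])
a=cv2.imread("pics/top2.png")[180:330,150:530]; b=cv2.imread("pics/wrist2.png")
a=cv2.resize(a,(640,253),interpolation=cv2.INTER_CUBIC); cv2.imwrite("pics/m2.png",np.vstack([a,b[:340]]))
import pickle; pickle.dump(vision.camera_info("wrist"),open("w2.pkl","wb"))
E
```

```text
clock: 7.75
eef_pos: [624.8, -197.5, 205.7]
orientation: [0.0, 0.674, 0.739, 0.0]
force: [0.7, 0.1, 0.7]
opening: 1.002
gripper_force: 0.0
clock: 8.58
eef_pos: [624.8, -197.5, 307.5]
orientation: [0.001, 0.674, 0.739, 0.0]
force: [-0.4, 0.0, -0.3]
opening: 0.998
gripper_force: 0.0
clock: 9.42
eef_pos: [535.1, -22.3, 305.1]
orientation: [-0.001, 0.674, 0.739, -0.0]
force: [0.6, -0.5, -0.4]
opening: 1.001
gripper_force: 0.0
clock: 10.25
eef_pos: [453.7, 143.7, 305.3]
orientation: [-0.001, 0.674, 0.739, -0.0]
force: [0.1, -0.3, -0.3]
opening: 1.003
gripper_force: 0.0
```

View pics/m2.png

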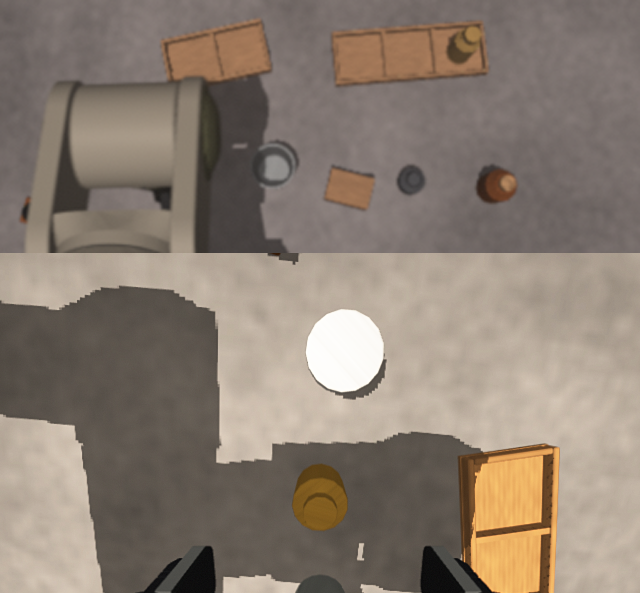

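The tall flask stands in the end compartment. In the wrist view the short flask's cap is at (321,254) and the jar lid at (345,98).

Run:
```python
from h import *
import pickle
from cell import readout
i=pickle.load(open("w2.pkl","rb"))
print("short",world([(321,254)],70,i),"jar",world([(345,98)],52,i))
# tray corners z=20 seen in wrist: short tray near-side corners
w=world([(460,204),(556,193)],20,i); print(w)
print(readout.get_obs()["eef_pos"])
```

```text
short [[455.90461273 144.60240778]] jar [[461.63794114 238.62611584]]
[[557.64459003 177.41530135]
 [628.66641192 192.68242848]]
[454.14292147 143.47972816 305.42984877]
```

```bash
python3 -m creep '{"delta_pos":[[0.04,0.04,-0.4],[0,0,-0.7],[0,0,-0.9],[0,0,-0.9],[0,0,-0.9],[0,0,-0.8],[0,0,-0.5],[0,0,-0.35],[0,0,-0.18],[0,0,0]],"spin":[0,0,0,0,0,0,0,0,0,0]}'
python3 -m creep '{"delta_pos":[[0,0,0],[0,0,0],[0,0,0],[0,0,0],[0,0,0],[0,0,0],[0,0,0],[0,0,0],[0,0,0],[0,0,0]],"spin":[0,0,0,0,0,0,0,0,0,0]}' 0
python3 -m creep '{"delta_pos":[[0,0,0.4],[0,0,0.8],[0,0,0.9],[0,0,0.9],[0,0,0.7],[0,0,0.3],[0.2,-0.3,0],[0.4,-0.66,0],[0.5,-0.84,0],[0.5,-0.84,0]],"spin":[0,0,0,0,0,0,0,0,0,0]}'
```

```text
clock: 11.18
eef_pos: [455.6, 142.9, 192.4]
orientation: [-0.0, 0.674, 0.738, -0.0]
force: [-0.5, -0.3, 0.6]
opening: 1.002
gripper_force: 0.0
clock: 12.02
eef_pos: [455.4, 143.4, 193.8]
orientation: [0.0, 0.674, 0.739, 0.0]
force: [-1.0, -0.5, 5.6]
opening: 0.427
gripper_force: 59.9
clock: 12.85
eef_pos: [487.7, 89.7, 272.3]
orientation: [-0.001, 0.674, 0.739, -0.0]
force: [0.8, 0.5, -1.1]
opening: 0.429
gripper_force: 60.1
```

```bash
python3 -m creep '{"delta_pos":[[0.5,-0.85,0],[0.5,-0.85,0],[0.5,-0.85,0],[0.5,-0.85,0],[0.5,-0.85,0],[0.5,-0.85,0],[0.5,-0.85,0],[0.5,-0.85,0],[0.5,-0.85,0],[0.5,-0.85,0]],"spin":[0,0,0,0,0,0,0,0,0,0]}'
python3 -m creep '{"delta_pos":[[0.5,-0.85,0],[0.48,-0.82,0],[0.35,-0.6,0],[0.25,-0.4,0],[0,0,-0.3],[0,0,-0.6],[0,0,-0.7],[0,0,-0.7],[0,0,-0.4],[0,0,-0.2]],"spin":[0,0,0,0,0,0,0,0,0,0]}'
python3 -m creep '{"delta_pos":[[0,0,-0.3],[0,0,-0.2],[0,0,-0.1],[0,0,-0.1],[0,0,-0.03],[0,0,-0.03],[0,0,-0.03],[0,0,-0.03],[0,0,-0.02],[0,0,0]],"spin":[0,0,0,0,0,0,0,0,0,0]}'
```

```text
clock: 13.68
eef_pos: [587.7, -80.9, 271.8]
orientation: [-0.001, 0.674, 0.739, -0.0]
force: [0.6, 0.5, -0.9]
opening: 0.426
gripper_force: 60.1
clock: 14.52
eef_pos: [618.5, -132.3, 213.3]
orientation: [-0.001, 0.674, 0.739, -0.0]
force: [-0.9, 1.1, -0.6]
opening: 0.427
gripper_force: 60.1
clock: 15.35
eef_pos: [619.0, -132.9, 198.9]
orientation: [0.0, 0.674, 0.739, 0.0]
force: [-1.4, 0.4, 3.9]
opening: 0.426
gripper_force: 60.6
```

```bash
python3 -m creep '{"delta_pos":[[0,0,0],[0,0,0],[0,0,0],[0,0,0],[0,0,0],[0,0,0],[0,0,0],[0,0,0],[0,0,0],[0,0,0]],"spin":[0,0,0,0,0,0,0,0,0,0]}' 1
python3 -m creep '{"delta_pos":[[0,0,0.2],[0,0,0.4],[0,0,0.6],[0,0,0.7],[0,0,0.8],[0,0,0.8],[0,0,0.7],[0,0,0.5],[0,0,0.3],[0,0,0]],"spin":[0,0,0,0,0,0,0,0,0,0]}'
python3 -m creep '{"delta_pos":[[-0.42,0.98,0],[-0.42,0.98,0],[-0.42,0.98,0],[-0.42,0.98,0],[-0.42,0.98,0],[-0.42,0.98,0],[-0.42,0.98,0],[-0.42,0.98,0],[-0.42,0.98,0],[-0.42,0.98,0]],"spin":[0,0,0,0,0,0,0,0,0,0]}'
python3 -m creep '{"delta_pos":[[-0.42,0.98,0],[-0.42,0.98,0],[-0.42,0.98,0],[-0.42,0.98,0],[-0.42,0.98,0],[-0.42,0.98,0],[-0.42,0.98,0],[-0.38,0.9,0],[-0.25,0.7,0],[-0.13,0.34,0]],"spin":[0,0,0,0,0,0,0,0,0,0]}'
```

```text
clock: 16.18
eef_pos: [619.0, -132.9, 198.3]
orientation: [-0.0, 0.674, 0.739, -0.0]
force: [1.1, 0.4, -0.3]
opening: 0.998
gripper_force: 0.0
clock: 17.02
eef_pos: [619.0, -132.9, 299.8]
orientation: [0.001, 0.674, 0.739, 0.0]
force: [-0.2, 0.8, -0.0]
opening: 1.0
gripper_force: 0.0
clock: 17.85
eef_pos: [534.3, 64.0, 297.6]
orientation: [-0.001, 0.674, 0.739, -0.0]
force: [1.0, -0.4, 0.4]
opening: 0.999
gripper_force: 0.0
clock: 18.68
eef_pos: [460.1, 240.4, 297.7]
orientation: [-0.001, 0.674, 0.739, -0.001]
force: [0.0, 0.4, 0.3]
opening: 0.997
gripper_force: 0.0
```

```bash
python3 -m creep '{"delta_pos":[[0,0,-0.4],[0,0,-0.7],[0,0,-0.8],[0,0,-0.8],[0,0,-0.8],[0,0,-0.7],[0,0,-0.5],[0,0,-0.36],[0,0,-0.2],[0,0,0]],"spin":[0,0,0,0,0,0,0,0,0,0]}'
python3 -m creep '{"delta_pos":[[0,0,0],[0,0,0],[0,0,0],[0,0,0],[0,0,0],[0,0,0],[0,0,0],[0,0,0],[0,0,0],[0,0,0]],"spin":[0,0,0,0,0,0,0,0,0,0]}' 0
python3 -m creep '{"delta_pos":[[0,0,0.4],[0,0,0.8],[0,0,0.9],[0,0,0.9],[0,0,0.7],[0,0,0.3],[0.15,-0.3,0],[0.35,-0.7,0],[0.45,-0.9,0],[0.45,-0.9,0]],"spin":[0,0,0,0,0,0,0,0,0,0]}'
```

```text
clock: 19.52
eef_pos: [461.1, 238.8, 192.4]
orientation: [-0.0, 0.674, 0.739, -0.0]
force: [0.2, 0.3, 0.4]
opening: 0.999
gripper_force: 0.0
clock: 20.35
eef_pos: [461.0, 239.2, 194.0]
orientation: [0.0, 0.674, 0.739, 0.001]
force: [-1.4, -0.3, 4.8]
opening: 0.546
gripper_force: 60.8
clock: 21.18
eef_pos: [489.1, 182.2, 272.3]
orientation: [-0.0, 0.674, 0.739, -0.001]
force: [0.7, 0.3, -1.2]
opening: 0.544
gripper_force: 61.6
```

```bash
python3 -m creep '{"delta_pos":[[0.45,-0.91,0],[0.45,-0.91,0],[0.45,-0.91,0],[0.45,-0.91,0],[0.45,-0.91,0],[0.45,-0.91,0],[0.45,-0.91,0],[0.45,-0.91,0],[0.45,-0.91,0],[0.45,-0.91,0]],"spin":[0,0,0,0,0,0,0,0,0,0]}'
python3 -m creep '{"delta_pos":[[0.45,-0.91,0],[0.45,-0.91,0],[0.4,-0.81,0],[0.25,-0.55,0],[0.15,-0.29,0],[0,0,-0.3],[0,0,-0.5],[0,0,-0.5],[0,0,-0.3],[0,0,-0.2]],"spin":[0,0,0,0,0,0,0,0,0,0]}'
python3 - <<'E'
from h import *
for n in ("top","side"): cv2.imwrite(f"pics/{n}3.png",vision.get_image(n)[:,:,::-1])
c=cv2.imread("pics/side3.png")[190:440,210:510]; cv2.imwrite("pics/s3.png",cv2.resize(c,None,fx=2.4,fy=2.4,interpolation=cv2.INTER_CUBIC))
E
```

```text
clock: 22.02
eef_pos: [579.2, -0.3, 272.0]
orientation: [-0.001, 0.674, 0.739, -0.001]
force: [-0.4, 0.4, -1.2]
opening: 0.543
gripper_force: 61.6
clock: 22.85
eef_pos: [612.6, -67.5, 235.6]
orientation: [-0.001, 0.674, 0.739, -0.0]
force: [-0.9, 0.4, -0.0]
opening: 0.546
gripper_force: 61.6
```

View pics/s3.png

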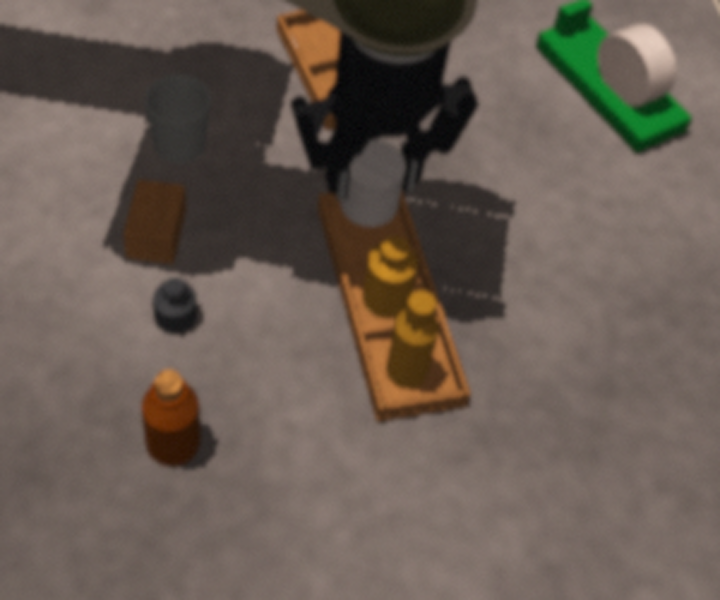

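Both flasks stand upright in the tray (crop (411,350) and (388,285)), and the jar hovers over the free compartment at (372,200). Lowering it.

```bash
python3 -m creep '{"delta_pos":[[0,0,-0.3],[0,0,-0.4],[0,0,-0.4],[0,0,-0.3],[0,0,-0.2],[0,0,-0.1],[0,0,-0.1],[0,0,-0.03],[0,0,-0.03],[0,0,-0.03]],"spin":[0,0,0,0,0,0,0,0,0,0]}'
python3 -m creep '{"delta_pos":[[0,0,-0.02],[0,0,-0.02],[0,0,-0.02],[0,0,0],[0,0,0],[0,0,0],[0,0,0],[0,0,0],[0,0,0],[0,0,0]],"spin":[0,0,0,0,0,0,0,0,0,0]}'
```

```text
clock: 23.78
eef_pos: [613.0, -68.3, 199.5]
orientation: [0.0, 0.674, 0.739, 0.0]
force: [-0.3, 0.2, -1.3]
opening: 0.541
gripper_force: 61.6
clock: 24.62
eef_pos: [613.0, -68.3, 199.1]
orientation: [0.0, 0.674, 0.739, 0.0]
force: [-2.0, 0.3, 6.5]
opening: 0.544
gripper_force: 62.1
```

```bash
python3 -m creep '{"delta_pos":[[0,0,0],[0,0,0],[0,0,0],[0,0,0],[0,0,0],[0,0,0],[0,0,0],[0,0,0],[0,0,0],[0,0,0]],"spin":[0,0,0,0,0,0,0,0,0,0]}' 1
python3 -m creep '{"delta_pos":[[0,0,0.2],[0,0,0.4],[0,0,0.6],[0,0,0.7],[0,0,0.8],[0,0,0.8],[0,0,0.7],[0,0,0.5],[0,0,0.3],[0,0,0]],"spin":[0,0,0,0,0,0,0,0,0,0]}'
python3 -m creep '{"delta_pos":[[-0.6,-0.62,0],[-0.6,-0.62,0],[-0.6,-0.62,0],[-0.6,-0.62,0],[-0.6,-0.62,0],[-0.6,-0.62,0],[-0.6,-0.62,0],[-0.6,-0.62,0],[-0.6,-0.62,0],[-0.6,-0.62,0]],"spin":[0.18,0.18,0.18,0.18,0.18,0.18,0.17,0.17,0.17,0.17]}'
python3 -m creep '{"delta_pos":[[-0.6,-0.62,0],[-0.6,-0.62,0],[-0.5,-0.52,0],[-0.35,-0.36,0],[-0.235,-0.25,0],[0,0,-0.3],[0,0,-0.6],[0,0,-0.5],[0,0,-0.3],[0,0,-0.1]],"spin":[0,0,0,0,0,0,0,0,0,0]}'
```

```text
clock: 25.45
eef_pos: [613.0, -68.3, 198.1]
orientation: [-0.0, 0.674, 0.739, 0.0]
force: [-0.3, -0.1, 0.1]
opening: 1.001
gripper_force: 0.0
clock: 26.28
eef_pos: [613.0, -68.3, 299.6]
orientation: [0.001, 0.674, 0.739, 0.001]
force: [-0.9, -0.3, -0.3]
opening: 1.0
gripper_force: 0.0
clock: 27.12
eef_pos: [492.2, -192.8, 297.4]
orientation: [-0.001, 0.62, 0.784, -0.0]
force: [-0.3, 0.7, -0.2]
opening: 0.997
gripper_force: 0.0
clock: 27.95
eef_pos: [447.4, -239.2, 260.9]
orientation: [-0.001, 0.62, 0.784, 0.0]
force: [1.1, -0.4, -0.8]
opening: 0.996
gripper_force: 0.0
```

```bash
python3 -m creep '{"delta_pos":[[0,0,-0.4],[0,0,-0.6],[0,0,-0.7],[0,0,-0.6],[0,0,-0.4],[0,0,-0.3],[0,0,-0.2],[0,0,-0.1],[0,0,-0.05],[0,0,0]],"spin":[0,0,0,0,0,0,0,0,0,0]}'
python3 -m creep '{"delta_pos":[[0,0,0],[0,0,0],[0,0,0],[0,0,0],[0,0,0],[0,0,0],[0,0,0],[0,0,0],[0,0,0],[0,0,0]],"spin":[0,0,0,0,0,0,0,0,0,0]}' 0
python3 -m creep '{"delta_pos":[[0,0,0.4],[0,0,0.8],[0,0,0.9],[0,0,0.9],[0,0,0.9],[0,0,0.6],[0.15,0.3,0],[0.35,0.7,0],[0.45,0.86,0],[0.45,0.86,0]],"spin":[0,0,0,0,0,0,0,0,0,0]}'
```

```text
clock: 28.78
eef_pos: [447.3, -239.7, 195.3]
orientation: [0.0, 0.62, 0.784, -0.0]
force: [0.1, 0.2, 0.3]
opening: 1.004
gripper_force: 0.0
clock: 29.62
eef_pos: [447.3, -239.7, 195.6]
orientation: [0.0, 0.62, 0.784, -0.0]
force: [-0.7, 0.4, 5.0]
opening: 0.454
gripper_force: 60.5
clock: 30.45
eef_pos: [475.4, -184.3, 284.5]
orientation: [-0.001, 0.621, 0.784, 0.0]
force: [-0.3, -0.6, -0.6]
opening: 0.45
gripper_force: 60.3
```

```bash
python3 -m creep '{"delta_pos":[[0.47,0.89,0],[0.47,0.89,0],[0.47,0.89,0],[0.47,0.89,0],[0.47,0.89,0],[0.47,0.89,0],[0.47,0.89,0],[0.47,0.89,0],[0.47,0.89,0],[0.47,0.89,0]],"spin":[0,0,0,0,0,0,0,0,0,0]}'
python3 -m creep '{"delta_pos":[[0.47,0.9,0],[0.47,0.9,0],[0.47,0.9,0],[0.42,0.82,0],[0.35,0.68,0],[0.25,0.48,0],[0,0,-0.3],[0,0,-0.6],[0,0,-0.6],[0,0,-0.4]],"spin":[0,0,0,0,0,0,0,0,0,0]}'
python3 -m creep '{"delta_pos":[[0,0,-0.5],[0,0,-0.6],[0,0,-0.5],[0,0,-0.3],[0,0,-0.2],[0,0,-0.1],[0,0,-0.03],[0,0,-0.03],[0,0,-0.03],[0,0,-0.02]],"spin":[0,0,0,0,0,0,0,0,0,0]}'
python3 -m creep '{"delta_pos":[[0,0,-0.02],[0,0,-0.02],[0,0,0],[0,0,0],[0,0,0],[0,0,0],[0,0,0],[0,0,0],[0,0,0],[0,0,0]],"spin":[0,0,0,0,0,0,0,0,0,0]}'
```

```text
clock: 31.28
eef_pos: [569.4, -5.8, 284.3]
orientation: [-0.001, 0.62, 0.784, -0.0]
force: [-0.5, 0.4, -2.3]
opening: 0.449
gripper_force: 60.3
clock: 32.12
eef_pos: [617.3, 85.8, 245.2]
orientation: [-0.001, 0.621, 0.784, -0.001]
force: [0.7, -0.3, -1.8]
opening: 0.451
gripper_force: 60.4
clock: 32.95
eef_pos: [617.9, 86.4, 201.3]
orientation: [0.0, 0.62, 0.784, 0.0]
force: [0.2, -0.1, -0.9]
opening: 0.451
gripper_force: 60.4
clock: 33.78
eef_pos: [617.9, 86.3, 200.7]
orientation: [0.0, 0.62, 0.784, 0.0]
force: [-2.3, 0.4, 6.5]
opening: 0.451
gripper_force: 60.9
```

```bash
python3 -m creep '{"delta_pos":[[0,0,0],[0,0,0],[0,0,0],[0,0,0],[0,0,0],[0,0,0],[0,0,0],[0,0,0],[0,0,0],[0,0,0]],"spin":[0,0,0,0,0,0,0,0,0,0]}' 1
python3 -m creep '{"delta_pos":[[0,0,0.2],[0,0,0.4],[0,0,0.6],[0,0,0.7],[0,0,0.8],[0,0,0.8],[0,0,0.7],[0,0,0.5],[0,0,0.3],[0,0,0]],"spin":[0,0,0,0,0,0,0,0,0,0]}'
python3 -m creep '{"delta_pos":[[-0.62,0.68,0],[-0.62,0.68,0],[-0.62,0.68,0],[-0.62,0.68,0],[-0.62,0.68,0],[-0.62,0.68,0],[-0.62,0.68,0],[-0.62,0.68,0],[-0.62,0.68,0],[-0.62,0.68,0]],"spin":[-0.3,-0.3,-0.3,-0.3,-0.3,-0.3,-0.3,-0.3,-0.3,-0.3]}'
python3 -m creep '{"delta_pos":[[-0.62,0.68,0],[-0.62,0.68,0],[-0.62,0.68,0],[-0.62,0.68,0],[-0.62,0.68,0],[-0.55,0.6,0],[-0.45,0.5,0],[-0.3,0.36,0],[-0.2,0.22,0],[-0.08,0.1,0]],"spin":[-0.3,-0.3,-0.3,-0.3,-0.3,-0.3,-0.3,-0.2,0,0]}'
python3 - <<'E'
from h import *
import pickle
b=vision.get_image("wrist")[:,:,::-1]; pickle.dump(vision.camera_info("wrist"),open("w4.pkl","wb"))
a=vision.get_image("side")[190:420,210:510,::-1]
cv2.imwrite("pics/m4.png",np.vstack([cv2.resize(b[150:370,200:440],(640,587)[:2])[:330*2][:587:1],]))
cv2.imwrite("pics/s4.png",cv2.resize(a,None,fx=2.4,fy=2.4,interpolation=cv2.INTER_CUBIC))
E
```

```text
clock: 34.62
eef_pos: [617.9, 86.3, 200.1]
orientation: [0.0, 0.62, 0.784, 0.0]
force: [0.9, -0.4, -0.4]
opening: 0.998
gripper_force: 0.0
clock: 35.45
eef_pos: [617.9, 86.3, 301.6]
orientation: [0.001, 0.62, 0.784, 0.001]
force: [-0.2, 0.2, -0.6]
opening: 1.001
gripper_force: 0.0
clock: 36.28
eef_pos: [493.1, 222.9, 299.4]
orientation: [-0.0, 0.71, 0.704, -0.001]
force: [-0.1, 0.7, 0.4]
opening: 1.003
gripper_force: 0.0
clock: 37.12
eef_pos: [399.7, 326.3, 299.6]
orientation: [-0.0, 0.771, 0.637, -0.001]
force: [-0.7, 0.1, 0.1]
opening: 0.999
gripper_force: 0.0
```

View pics/m4.png

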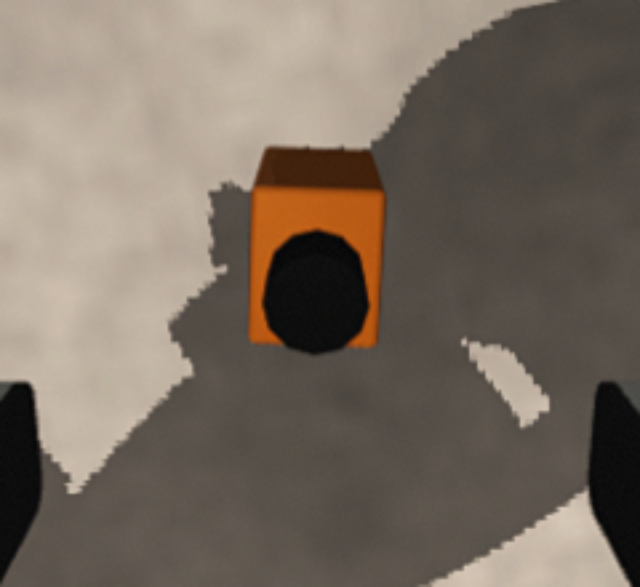

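View pics/s4.png

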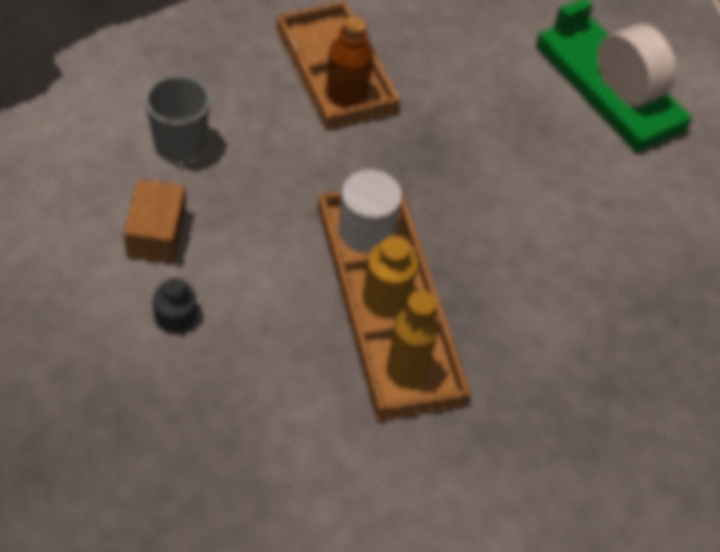

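The five sites look right: flasks and jar upright in the long tray, corked bottle in its compartment, and the distractors untouched. The flacon sits square between the fingers, with its cap at crop (316,300).

```bash
python3 -m creep '{"delta_pos":[[0,0,-0.4],[0,0,-0.7],[0,0,-0.8],[0,0,-0.8],[0,0,-0.8],[0,0,-0.7],[0,0,-0.5],[0,0,-0.35],[0,0,-0.2],[0,0,0]],"spin":[0,0,0,0,0,0,0,0,0,0]}'
python3 -m creep '{"delta_pos":[[0,0,0],[0,0,0],[0,0,0],[0,0,0],[0,0,0],[0,0,0],[0,0,0],[0,0,0],[0,0,0],[0,0,0]],"spin":[0,0,0,0,0,0,0,0,0,0]}' 0
python3 -m creep '{"delta_pos":[[0,0,0.4],[0,0,0.8],[0,0,0.9],[0,0,0.9],[0,0,0.6],[0,0,0.4],[0.2,-0.17,0],[0.4,-0.35,0],[0.6,-0.52,0],[0.6,-0.52,0]],"spin":[0,0,0,0,0,0,0.2,0.3,0.3,0.3]}'
```

```text
clock: 38.05
eef_pos: [400.4, 325.8, 194.5]
orientation: [-0.0, 0.772, 0.636, -0.0]
force: [0.0, -1.2, -0.1]
opening: 0.997
gripper_force: 0.0
clock: 38.88
eef_pos: [400.4, 326.0, 195.7]
orientation: [0.0, 0.772, 0.636, 0.001]
force: [-1.2, -0.8, 5.8]
opening: 0.369
gripper_force: 59.6
clock: 39.72
eef_pos: [436.3, 294.4, 275.0]
orientation: [-0.0, 0.742, 0.67, -0.0]
force: [0.5, -0.6, -1.3]
opening: 0.366
gripper_force: 59.3
```

```bash
python3 -m creep '{"delta_pos":[[0.62,-0.54,0],[0.62,-0.54,0],[0.62,-0.54,0],[0.62,-0.54,0],[0.62,-0.54,0],[0.62,-0.54,0],[0.62,-0.54,0],[0.62,-0.54,0],[0.62,-0.54,0],[0.62,-0.54,0]],"spin":[0.42,0.42,0.42,0.42,0.42,0.42,0.42,0.42,0.42,0.42]}'
python3 -m creep '{"delta_pos":[[0.62,-0.54,0],[0.6,-0.52,0],[0.45,-0.38,0],[0.3,-0.26,0],[0.16,-0.13,0],[0,0,-0.3],[0,0,-0.5],[0,0,-0.6],[0,0,-0.5],[0,0,-0.3]],"spin":[0,0,0,0,0,0,0,0,0,0]}'
python3 -m creep '{"delta_pos":[[0,0,-0.3],[0,0,-0.4],[0,0,-0.3],[0,0,-0.2],[0,0,-0.1],[0,0,-0.1],[0,0,-0.03],[0,0,-0.03],[0,0,-0.03],[0,0,-0.02]],"spin":[0,0,0,0,0,0,0,0,0,0]}'
python3 -m creep '{"delta_pos":[[0,0,-0.02],[0,0,-0.02],[0,0,0],[0,0,0],[0,0,0],[0,0,0],[0,0,0],[0,0,0],[0,0,0],[0,0,0]],"spin":[0,0,0,0,0,0,0,0,0,0]}'
```

```text
clock: 40.55
eef_pos: [560.7, 186.1, 274.9]
orientation: [-0.0, 0.62, 0.785, -0.0]
force: [-0.1, 0.4, -0.6]
opening: 0.366
gripper_force: 59.2
clock: 41.38
eef_pos: [602.2, 150.6, 229.2]
orientation: [-0.001, 0.62, 0.784, -0.001]
force: [0.0, 0.1, -2.0]
opening: 0.367
gripper_force: 59.2
clock: 42.22
eef_pos: [602.9, 150.1, 201.1]
orientation: [0.0, 0.62, 0.784, 0.0]
force: [0.1, 0.1, -1.7]
opening: 0.372
gripper_force: 59.2
clock: 43.05
eef_pos: [602.9, 150.1, 200.7]
orientation: [0.0, 0.62, 0.784, 0.0]
force: [-2.6, -1.6, 5.4]
opening: 0.367
gripper_force: 59.8
```

Contact at about 5 N. Release, retreat up and back, then a final look.

```bash
python3 -m creep '{"delta_pos":[[0,0,0],[0,0,0],[0,0,0],[0,0,0],[0,0,0],[0,0,0],[0,0,0],[0,0,0],[0,0,0],[0,0,0]],"spin":[0,0,0,0,0,0,0,0,0,0]}' 1
python3 -m creep '{"delta_pos":[[0,0,0.2],[0,0,0.4],[0,0,0.7],[0,0,0.9],[0,0,1],[0,0,1],[0,0,1],[0,0,0.9],[0,0,0.6],[0,0,0.3]],"spin":[0,0,0,0,0,0,0,0,0,0]}'
python3 -m creep '{"delta_pos":[[-0.5,0.4,0],[-0.7,0.7,0],[-0.7,0.7,0],[-0.7,0.7,0],[-0.7,0.7,0],[-0.7,0.7,0],[-0.7,0.7,0],[-0.7,0.7,0],[-0.5,0.5,0],[-0.2,0.2,0]],"spin":[0,0,0,0,0,0,0,0,0,0]}'
python3 - <<'E'
from h import *
t=vision.get_image("top")[180:330,150:530,::-1]; a=vision.get_image("side")[150:400,210:510,::-1]
f=lambda x,w:cv2.resize(x,(w,int(x.shape[0]*w/x.shape[1])),interpolation=cv2.INTER_CUBIC)
t=f(t,760); a=f(a,350); a=np.pad(a,((0,0),(0,410),(0,0))); cv2.imwrite("pics/m5.png",np.vstack([t,a]))
E
```

```text
clock: 43.88
eef_pos: [602.9, 150.1, 200.1]
orientation: [0.0, 0.62, 0.784, 0.0]
force: [0.3, -0.1, 0.3]
opening: 1.006
gripper_force: 0.0
clock: 44.72
eef_pos: [602.7, 150.2, 342.9]
orientation: [0.001, 0.62, 0.784, 0.001]
force: [-0.1, 0.8, -0.2]
opening: 1.0
gripper_force: 0.0
clock: 45.55
eef_pos: [479.0, 271.5, 339.7]
orientation: [-0.001, 0.62, 0.785, -0.001]
force: [0.4, -1.1, -0.8]
opening: 1.002
gripper_force: 0.0
```

View pics/m5.png

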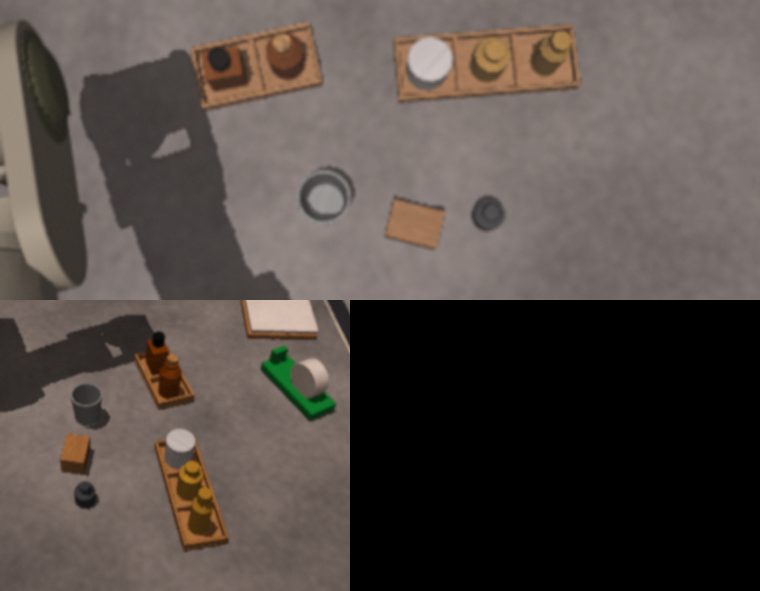

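All five stand upright in their own compartments: flacon (222,65), corked bottle (286,52), jar (430,60), short flask (491,57) and tall flask (553,48). The cup, carton and weight have not moved.

```bash
python3 -c "
from cell import arm; print(arm.job_done())"
```

```text
the job is handed in; nothing more can be done
None
```

The job is handed in: both gift sets are made up, with all five items upright in their own compartments, and the cup, carton and weight left where they were.

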